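# Load the free station of an indexing paper-punch head, then unlock it

## Robot

A 6-joint arm with a two-finger parallel gripper is mounted at the origin on the work surface. World frame = base frame: x ahead of the robot, y to its left, z up, the work surface at z = 0. Lengths are in mm, angles in rad, forces in N, time in s.
With the tool pointing down it reaches from about 275 to 1000 mm from the base axis. Payload 8.4 kg.
Tool frame: the origin (TCP) lies at the very end of the fingers, on their centre line; the grasp point (between the pads) lies 19 mm behind it; z points along the fingers, y is the direction in which the jaws open and shut (so a half turn about z gives the same grasp; the last joint's range is limited). The gripper opens to 85 mm and grips with 20 to 120 N. Pads are 22 mm wide; open, the fingers measure 114 mm over their backs; the gripper's body (76 mm by 85 mm) begins 54 mm behind the grasp point. The pads swing forward as they close: fully open they stand 13 mm farther back than shut.
Start: joints at [1.196, 0.353, 1.633, -0, 1.155, -0.002], TCP at [227.639, 582.072, 231.281] pointing down, gripper open.
Joint ranges: [-2.63, 2.63], [-0.92, 2.1], [0.06, 2.66], [-1.3, 4.44], [0, 2.69], [-3.02, 3.02]. Speed limits (rad/s): [2.22, 2.22, 2.79, 3.14, 3.14, 3.14].

## Interface

Orientations are given as [roll, pitch, yaw] about the fixed x, y, z axes, in that order (R = Rz(yaw) Ry(pitch) Rx(roll)).
In Python, from rig import sense, grab_frame, sign_off, masks_of gives the robot as it stands. The module is installed in compiled form; this text tells all that it offers.
- The arm moves only by the shell command python3 -m inch 'ROWS' [FORCE]. ROWS is JSON, a list of rows, each an object of numbers: "gripper": the finger opening in m, from 0 to 0.0854; "tx", "ty", "tz": the shift along the tool's x, y, z in m; "spin": the turn about the tool's z in degrees. In form: [{"gripper": .., "tx": .., "ty": .., "tz": .., "spin": ..}, ...]. A call has exactly 8 rows; each row shifts and turns the commanded pose from where the row before left it, along the tool's axes as they then stand; what a row does not reach is not made up. A row lasts 1/10 s, in which the tool goes at most 50 mm and 8.59 degrees, less where a joint would pass 70% of its speed; a pose out of reach is approached as far as the arm can. A call is refused whole if a number of a shift passes 0.05 or a number of a turn 8.59, either way. A call with a gripper value outside its range is refused whole. The fingers move at their own pace and stop on an object; FORCE is the grip in N (left out, the last holds). Time passes only in rows, so rows that do not move let the fingers close, or fill a call up. It gives the time, the measured TCP pose, the force and the opening at its end, in the units of the state.
- sense(): the state, without advancing time (a new reading comes with each control period).
- grab_frame(name): name is "scene" or "side" or "wrist"; returns a dict with "pixels" (400x640x3 uint8, red, green, blue), "K" (3x3 intrinsics, pixels), "extrinsics" (4x4, takes a point from camera to world coordinates). Camera axes: x right, y down, z forward; pixel columns grow to the right and rows downward; lengths in mm; the calibration is good to about 2 mm. The wrist camera is an equidistant fisheye: a pixel r from the principal point sees the ray r / f radians off the axis. A picture is of the moment at which its call begins. There is no depth.
- sign_off(): hands the job in, once; it reports no verdict.
Trained networks look in the newest picture that a camera, given by its name, has taken for a name from the list of things; names that differ only in an ending like _2 or _b are one class to them, and where a whole thing is asked for, a point or a joint stands for the part that bears it (a point fixed in the world has none). Each returns a list of dicts, best first, with "conf" (0 to 1); they miss things now and then, are a little off and sometimes report something else, mostly with a low value. They report only what shows in the picture. A call takes as long as a camera call.
- masks_of(camera, target): "pixels" (400x640 bool, what is visible of it) and "centre" ([row, column] in pixels, amid what is visible of it).
The state is a dict: "clock": time; "qpos": joint angles; "qvel": joint speeds; "joint_efforts": joint torques, N m; "eef_pos": TCP position; "tcp_rot": TCP orientation; "contact_force": force on the tool from outside, world axes, zero at the start; "wrist_torque": the same for the moment, N m; "opening": opening from 0.0 (shut) to 1.0 (fully open).
Only numpy, scipy, OpenCV 4.12 (cv2) and the standard library are available. Lean on these libraries where they do the work, as an engineer would, in place of code of your own. Each camera call takes 0.05 s, during which the arm holds its last target.

## Task

Get the punch head ready to be turned: take the punch tube with the orange collar out of the grey stand and put it fully home in the free hole of the square head (the one ringed in orange), and let go of it. Then take the red knob of the index plunger, pull it straight out until it stops so that the pin is clear of its seat hole, and finish still holding it there against its spring. Leave the three fitted punches and the yellow tape roll where they are.

Things in the scene. Friction and masses are not known exactly. Their poses are not given: they have to be found in the camera images.
- head: fixed punch head: on a grey base plate and a round turntable 144 mm across stands a square aluminium block 110 x 110 mm, top 65 mm above the desk, with four upright holes 18 mm wide, 35 mm deep (floor 30 mm above the desk), 32 mm either way along x and y from its centre; three hold punches. Origin: block centre at desk level; x, y along its sides, z up; the plunger is on the -x side
- bracket (a point): top centre of the blue bracket that carries the index plunger, 25 (x) x 34 (y) mm, 62 mm above the desk, 92 mm from the block centre along the head's -x. The grey base plate (8 mm thick, 150 mm wide) ends 10 mm beyond the bracket on that side. Axes as the head's
- free_ring: orange ring of 5 mm wire, 36 mm across, lying flat on the block round the mouth of the one free hole (look only, it cannot be touched). Origin: on the axis of the free hole, at the block's top, 65 mm above the desk
- punch: the punch to load: steel punch tube, 16 mm diameter, 75 mm long, foot tapered to 12 mm over 5 mm; an orange plastic collar 22 mm in diameter, to grip, from 48 to 75 mm above the foot. Origin: centre of the foot; z up along the tube. It starts upright in a hole of the grey stand, foot 15 mm above the desk; seated in the head its foot is 30 mm above the desk
- stand: fixed grey plastic stand, 70 (x) x 120 (y) x 50 mm high, with two holes 18 mm wide and 35 mm deep, 30 mm either side of its centre along y; the punch stands in the one at +y, the other is empty. Origin: centre of the underside
- knob (a point): red round plastic knob of the index plunger, axis level along the head's x, 45 mm above the bare desk; 23 mm in diameter, 26 mm long, with a 27 mm rim on the outer end. With the plunger in, its inner end is 15 mm from the bracket. Origin: centre of the knob, 133 mm from the block centre along the head's -x when the plunger is in; axes as the head's, pull along its -x
- plunger (a joint): travel of the index plunger in m: 0 with the pin in its seat hole (12 mm deep in the block's side), 0.018 pulled fully out against its stop, which leaves the pin 6 mm clear of the block. A spring draws it back: about 4 N when in, 10.5 N when fully out
- fitted_a: punch already fitted in the head, to be left alone: steel punch tube, 16 mm diameter, 75 mm long, foot tapered to 12 mm over 5 mm; a black plastic collar 22 mm in diameter, to grip, from 48 to 75 mm above the foot. Origin: centre of the foot; z up along the tube
- fitted_b: punch already fitted in the head, to be left alone: steel punch tube, 16 mm diameter, 75 mm long, foot tapered to 12 mm over 5 mm; a black plastic collar 22 mm in diameter, to grip, from 48 to 75 mm above the foot. Origin: centre of the foot; z up along the tube
- fitted_c: punch already fitted in the head, to be left alone: steel punch tube, 16 mm diameter, 75 mm long, foot tapered to 12 mm over 5 mm; a black plastic collar 22 mm in diameter, to grip, from 48 to 75 mm above the foot. Origin: centre of the foot; z up along the tube
- tape: yellow tape roll lying flat on the desk, 64 mm outside diameter, 19 mm high, to be left alone. Origin: centre of its underside

How it is judged (in metres and radians):
On the way, in this order (a step that is already met when the one before it is completed fails the run):
1. the orange punch stands fully home in the free hole, let go (horizontal distance between punch and free_ring below 0.005 m and height (world z) of punch below 0.035 m and angle between punch's own z axis and vertical below 0.12 rad and contact force between the fingers and punch below 0.1 N), for 0.2 s.
2. the plunger is pulled fully out and held by the knob (value of joint plunger above 0.016 m and contact force between the fingers and plunger above 2 N), for 0.3 s.
At the end, for the whole second after the job is handed in: the gripper still holds the red knob (over 2 N), plunger out by over 16 of 18 mm; the orange punch rests untouched in the ringed hole, within 5 mm of its axis and its floor, upright within 0.12 rad; the three fitted punches are still home (all of step 1 and all of step 2 and height (world z) of each of fitted_a, fitted_b, fitted_c below 0.035 m and linear speed of punch below 0.02 m/s); the arm keeps its last pose, push and grip.
It fails at once if a fitted punch is pulled up or shifted by more than 10 mm (distance of any of fitted_a, fitted_b, fitted_c from where it was at the start of the episode above 0.01 m).
It fails at once if the tape roll is pushed by more than 20 mm (distance of tape from where it was at the start of the episode above 0.02 m).
It also fails if it takes over 51 s, if anything falls off the work surface, if the arm or the gripper's body presses on something with over 40 N, if the wrist force passes 120 N, or if a joint passes its speed limit or range.

## Working session

There is one attempt and no reset: what is moved stays moved. The work goes in short steps, Python scripts to look and compute and a shell command to move; the robot and the scene stay as the last step left them, time stands still between calls to the robot, and variables do not carry over. Pictures are saved under pics/ and viewed, and the job is handed in when it is done.

```bash
mkdir -p pics
python3 - <<'E'
from rig import *
import cv2
print(sense())
for n in("scene","side","wrist"):
    f=grab_frame(n); cv2.imwrite(f"pics/{n}0.png",f["pixels"][:,:,::-1]); print(n,f["K"].tolist(),f["extrinsics"].round(4).tolist())
E
```

```text
{'clock': 0.0, 'qpos': array([ 1.19559802e+00,  3.53665064e-01,  1.63413406e+00, -1.02405485e-05,
        1.15521340e+00, -2.36469729e-03]), 'qvel': array([-0.00116757,  0.00025721, -0.00116145, -0.00063039,  0.00036999,
        0.00101561]), 'joint_efforts': array([ 1.22452511e-03, -6.05249476e+01, -3.42068374e+01,  1.35905043e-04,
        9.05820751e-03, -2.19894315e-05]), 'eef_pos': array([227.46576688, 581.62039398, 230.55115398]), 'tcp_rot': array([-3.14017276e+00,  6.00541203e-06,  2.76876319e+00]), 'contact_force': array([ 0.15470863,  0.29236974, -0.13885113]), 'wrist_torque': array([-0.05521876, -0.00079089,  0.01596217]), 'opening': 1.002700449586913}
scene [[503.4603196966479, 0.0, 320.49272462844283], [0.0, 503.4603196966479, 199.85793301238812], [0.0, 0.0, 1.0]] [[-0.7095, 0.5483, -0.4427, 1036.7529], [0.7047, 0.5573, -0.4392, 401.251], [0.0059, -0.6236, -0.7818, 863.5311], [0.0, 0.0, 0.0, 1.0]]
side [[411.32108879211063, 0.0, 309.322233838993], [0.0, 411.32108879211063, 199.15544193682652], [0.0, 0.0, 1.0]] [[-0.9831, -0.1096, 0.1466, 425.6437], [-0.1829, 0.6178, -0.7648, 711.3457], [-0.0068, -0.7787, -0.6274, 692.3859], [0.0, 0.0, 0.0, 1.0]]
wrist [[309.70691628693146, 0.0, 318.61463301784147], [0.0, 309.70691628693146, 197.86813918782948], [0.0, 0.0, 1.0]] [[0.3637, 0.8813, 0.3017, 149.2259], [0.9315, -0.3437, -0.119, 613.4364], [-0.0012, 0.3243, -0.946, 373.9467], [0.0, 0.0, 0.0, 1.0]]
```

View pics/scene0.png

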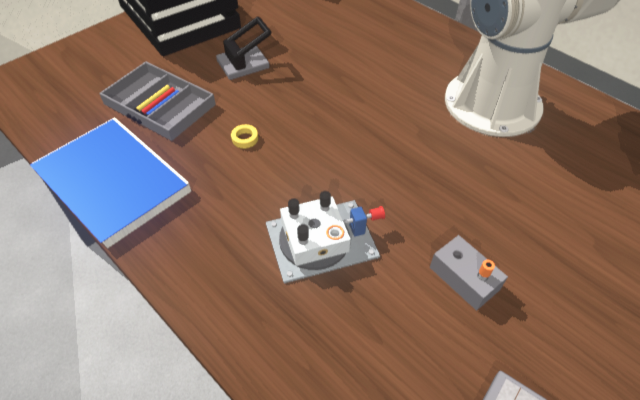

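View pics/side0.png

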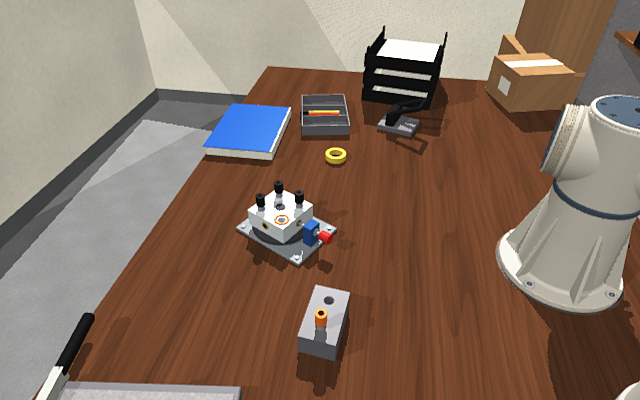

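View pics/wrist0.png

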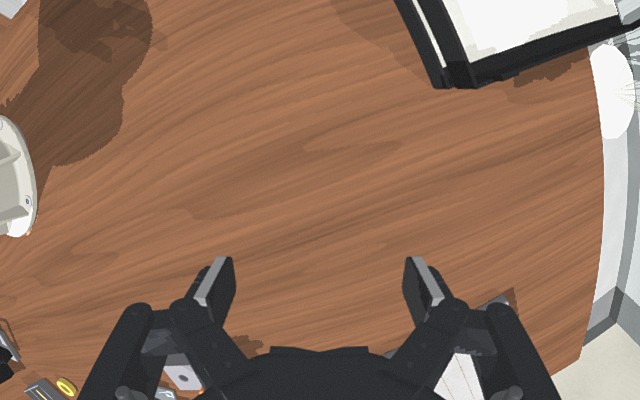

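The scene view shows the orange punch at about (487,268), the ring at (335,232), the knob at (377,214) and the bracket at (358,221). In the side view the punch is at (321,317), the ring at (282,219) and the knob at (326,238). Next I'll run the networks and triangulate.

```bash
cat > h.py <<'E'
from rig import *
import numpy as np, cv2
def ray(f,px,cam):
    K=f["K"];E=f["extrinsics"];u=(px[1]-K[0,2])/K[0,0];v=(px[0]-K[1,2])/K[1,1]
    if cam=="wrist":
        r=np.hypot(u,v); d=np.array([u*np.sinc(r/np.pi),v*np.sinc(r/np.pi),np.cos(r)])
    else: d=np.array([u,v,1.])
    d=E[:3,:3]@d; return E[:3,3],d/np.linalg.norm(d)
def atz(o,d,z): return o+d*(z-o[2])/d[2]
def tri(rs):
    A=0;b=0
    for o,d in rs:
        P=np.eye(3)-np.outer(d,d);A=A+P;b=b+P@o
    return np.linalg.solve(A,b)
def proj(f,p,cam):
    E=f["extrinsics"];K=f["K"];c=E[:3,:3].T@(np.asarray(p,float)-E[:3,3])
    if cam=="wrist":
        th=np.arctan2(np.hypot(c[0],c[1]),c[2]);s=th/max(np.hypot(c[0],c[1]),1e-9);return K[0,0]*c[0]*s+K[0,2],K[1,1]*c[1]*s+K[1,2]
    return K[0,0]*c[0]/c[2]+K[0,2],K[1,1]*c[1]/c[2]+K[1,2]
E
python3 - <<'E'
from h import *
F={c:grab_frame(c) for c in("scene","side")}
Z=dict(punch=None,free_ring=65,knob=45,stand=25,head=35,bracket=None,fitted_a=91,tape=10)
for n,z in Z.items():
    R=[]
    for c in F:
        m=masks_of(c,n)
        for k in m[:4]:
            o,d=ray(F[c],k["centre"],c)
            print(n,c,round(k["conf"],2),np.round(k["centre"],1),k["pixels"].sum(),'' if z is None else atz(o,d,z).round(1))
        if m: R.append(ray(F[c],m[0]["centre"],c))
    if len(R)==2: print("   tri",tri(R).round(1))
E
```

```text
punch scene 0.62 [266.7 485. ] 218 
punch side 0.73 [318.9 320.4] 207 
   tri [488.1 280.3  73.2]
knob scene 0.49 [214.3 375.9] 208 [519.4  47.1  45. ]
knob side 0.58 [323.9 326.1] 2614 [480.6 273.   45. ]
knob side 0.45 [236.3 322.6] 167 [523.   48.2  45. ]
   tri [ 473.9   69.  -109.2]
stand scene 0.65 [273.8 465.5] 2942 [491.8 252.7  25. ]
stand side 0.96 [325.7 326.3] 2577 [481.3 263.2  25. ]
   tri [482.1 250.8   8.5]
head scene 0.78 [237.2 320.1] 6139 [635.1   2.6  35. ]
head side 0.68 [226.1 286.4] 3833 [614.   18.9  35. ]
   tri [621.8 -10.5   7.3]
bracket scene 0.58 [238.8 321.4] 6401 
bracket side 0.83 [227.6 287.3] 3902 
   tri [619.9  -8.7   3.2]
fitted_a scene 0.73 [200.7 325.5] 272 [593.8 -24.4  91. ]
fitted_a scene 0.64 [232.3 303.4] 195 [ 6.766e+02 -2.000e-01  9.100e+01]
fitted_a scene 0.5 [206.2 297.1] 201 [642.8 -53.5  91. ]
fitted_a side 0.68 [194.9 301.6] 136 [587.1 -34.3  91. ]
fitted_a side 0.55 [187.7 279.6] 122 [645.  -52.6  91. ]
fitted_a side 0.43 [202.8 261.4] 121 [672.6  10.7  91. ]
   tri [589.  -29.6  89.6]
tape scene 0.95 [133.4 243.9] 550 [ 540.6 -354.3   10. ]
tape side 0.67 [158.2 335.6] 239 [ 543.1 -327.8   10. ]
   tri [ 542.2 -353.1    1.5]
```

```bash
python3 -m inch '[{"tx":-0.044,"ty":-0.0233},{"tx":-0.044,"ty":-0.0233},{"tx":-0.044,"ty":-0.0233},{"tx":-0.044,"ty":-0.0233},{"tx":-0.044,"ty":-0.0233},{"tx":-0.044,"ty":-0.0233},{"tx":-0.044,"ty":-0.0233},{"tx":-0.044,"ty":-0.0233}]'
python3 - <<'E'
from h import *
f=grab_frame("wrist"); cv2.imwrite("pics/w1.png",f["pixels"][:,:,::-1]); print(f["extrinsics"].round(3).tolist())
print(sense()["eef_pos"],sense()["tcp_rot"])
for n in("punch","stand","knob","free_ring","fitted_a"):
    for k in masks_of("wrist",n)[:3]: print(n,round(k["conf"],2),np.round(k["centre"],1),k["pixels"].sum())
E
```

```text
[[0.364, 0.881, 0.302, 149.318], [0.932, -0.344, -0.118, 613.67], [0.0, 0.324, -0.946, 374.601], [0.0, 0.0, 0.0, 1.0]]
[227.62975442 582.06628484 231.28617962] [-3.14157954e+00 -1.75833156e-05  2.76878518e+00]
stand 0.83 [370.4 180.9] 874
stand 0.39 [393.3 164. ] 215$[0]: bad value
```

View pics/w1.png

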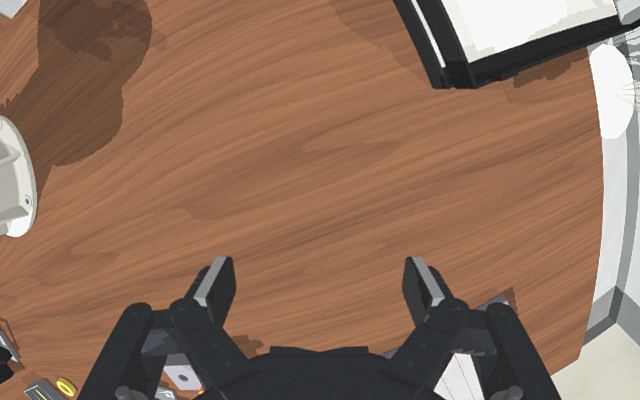

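The arm hasn't moved: the call was refused, so it seems every row needs all the keys. I'll retype the rows in full.

```bash
python3 -m inch '[{"gripper":0.0854,"tx":-0.044,"ty":-0.0233,"tz":0,"spin":0},{"gripper":0.0854,"tx":-0.044,"ty":-0.0233,"tz":0,"spin":0},{"gripper":0.0854,"tx":-0.044,"ty":-0.0233,"tz":0,"spin":0},{"gripper":0.0854,"tx":-0.044,"ty":-0.0233,"tz":0,"spin":0},{"gripper":0.0854,"tx":-0.044,"ty":-0.0233,"tz":0,"spin":0},{"gripper":0.0854,"tx":-0.044,"ty":-0.0233,"tz":0,"spin":0},{"gripper":0.0854,"tx":-0.044,"ty":-0.0233,"tz":0,"spin":0},{"gripper":0.0854,"tx":-0.044,"ty":-0.0233,"tz":0,"spin":0}]'
python3 - <<'E'
from h import *
f=grab_frame("wrist"); cv2.imwrite("pics/w2.png",f["pixels"][:,:,::-1]); print(f["extrinsics"].round(3).tolist())
print(sense()["eef_pos"],sense()["tcp_rot"])
for n in("punch","stand","knob","free_ring","fitted_a"):
    for k in masks_of("wrist",n)[:3]: print(n,round(k["conf"],2),np.round(k["centre"],1),k["pixels"].sum())
E
```

```text
clock: 2.15
eef_pos: [488.7, 278.6, 231.6]
tcp_rot: [3.141, 0.0, 2.769]
contact_force: [0.1, 0.3, -0.0]
opening: 0.999
[[0.364, 0.881, 0.303, 410.308], [0.932, -0.344, -0.118, 310.136], [0.001, 0.325, -0.946, 374.848], [0.0, 0.0, 0.0, 1.0]]
[493.02624124 273.57795017 231.61722849] [-3.14045601  0.00399831  2.76700474]
punch 0.7 [300.3  53.8] 481
punch 0.62 [178.2 318. ] 496
stand 0.98 [177. 292.] 6636
knob 0.81 [252.8 165.6] 487
fitted_a 0.49 [370.4 186.6] 138
```

View pics/w2.png

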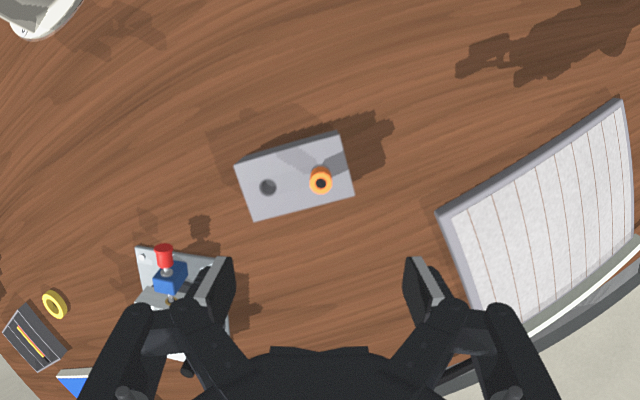

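The orange collar top with its dark bore is at about (320,183), the empty stand hole at (268,188) and the red knob at (165,256). The knob's axis is almost parallel to tool x.

```bash
cat >> h.py <<'E'
def orange(f,box):
    im=f["pixels"].astype(int);r0,r1,c0,c1=box;s=im[r0:r1,c0:c1]
    m=(s[...,0]>150)&(s[...,1]>60)&(s[...,1]<190)&(s[...,2]<110)
    ys,xs=np.nonzero(m);return ys+r0,xs+c0
E
python3 - <<'E'
from h import *
f=grab_frame("wrist");s=sense();print(s["eef_pos"],s["tcp_rot"],f["extrinsics"][:3,3])
hsv=cv2.cvtColor(f["pixels"],cv2.COLOR_RGB2HSV)
cv2.imwrite("pics/w3.png",cv2.resize(f["pixels"][120:280,120:360,::-1],None,fx=3.3,fy=3.3,interpolation=cv2.INTER_CUBIC))
g=f["pixels"][165:200,300:340].sum(2);m=(g<180)
ys,xs=np.nonzero(m);print("bore",ys.mean()+165,xs.mean()+300,len(ys))
F={c:grab_frame(c) for c in("scene","side")}
for c in F: cv2.imwrite(f"pics/{c}z.png",cv2.resize(F[c]["pixels"][150:350,220:520,::-1],None,fx=2.66,fy=2.66,interpolation=cv2.INTER_CUBIC))
for px in [(183,320.5),(ys.mean()+165,xs.mean()+300)]: print(atz(*ray(f,px,"wrist"),90))
E
```

```text
[486.7685947  281.17561146 231.21690509] [ 3.14156208e+00 -4.55934594e-04  2.76993344e+00] [408.74052056 312.38907007 374.57927302]
bore 184.5151515151515 319.6363636363636 33
[486.15090924 284.16510186  90.        ]
[487.25895872 282.84778987  90.        ]
```

View pics/w3.png

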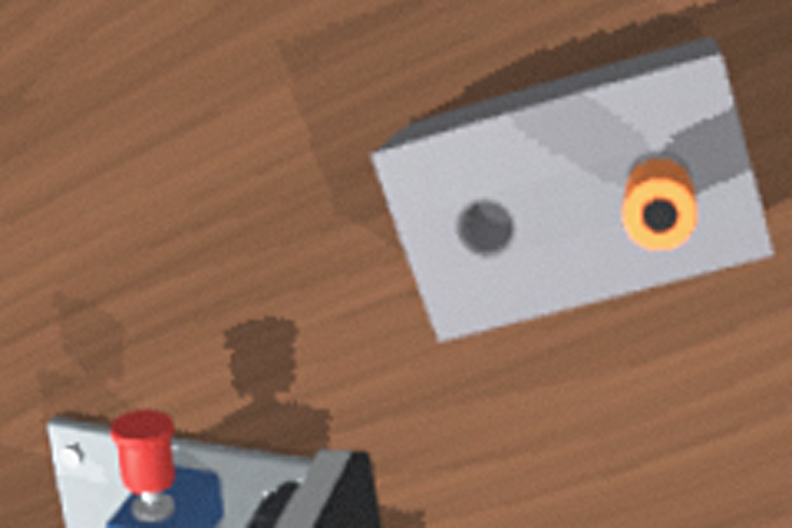

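View pics/scenez.png

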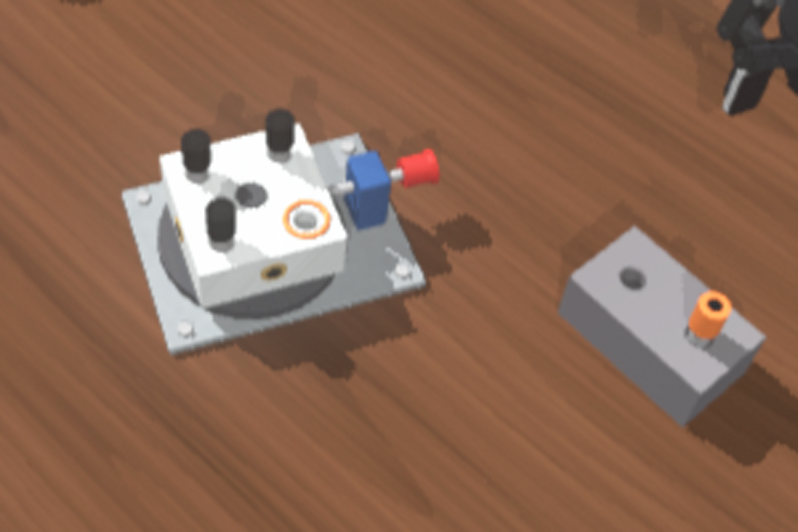

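Run:
```python
from h import *
F={c:grab_frame(c) for c in("wrist","scene","side")}
s=sense();print(s["eef_pos"],s["tcp_rot"])
print("punch w",atz(*ray(F["wrist"],(185.2,320),"wrist"),90),"s",atz(*ray(F["scene"],(265.0,488.4),"scene"),90))
print("stand hole", atz(*ray(F["wrist"],(120+227/3.3,120+486/3.3),"wrist"),50))
for c,b in(("scene",(215,250,315,355)),("side",(205,235,265,300))):
    ys,xs=orange(F[c],b);e=cv2.fitEllipse(np.stack([xs,ys],1).astype(np.float32));print(c,len(xs),e,atz(*ray(F[c],(e[0][1],e[0][0]),c),67))
cv2.imwrite("pics/sidez2.png",cv2.resize(F["side"]["pixels"][160:360,200:500,::-1],None,fx=2.66,fy=2.66,interpolation=cv2.INTER_CUBIC))
```

```text
[487.02156261 281.0624825  231.30972107] [ 3.14155652e+00 -6.88307254e-05  2.77028747e+00]
punch w [487.81797072 283.43502558  90.        ] s [489.86868888 282.50521818  90.        ]
stand hole [481.59264864 223.44841675  50.        ]Traceback (most recent call last):
  File "<stdin>", line 7, in <module>
cv2.error: OpenCV(4.12.0) /io/opencv/modules/imgproc/src/shapedescr.cpp:361: error: (-201:Incorrect size of input array) There should be at least 5 points to fit the ellipse in function 'fitEllipseNoDirect'
```

```bash
python3 -m inch '[{"gripper":0.0854,"tx":-0.0007,"ty":0.0024,"tz":0.02,"spin":0},{"gripper":0.0854,"tx":0,"ty":0,"tz":0.025,"spin":0},{"gripper":0.0854,"tx":0,"ty":0,"tz":0.025,"spin":0},{"gripper":0.0854,"tx":0,"ty":0,"tz":0.025,"spin":0},{"gripper":0.06,"tx":0,"ty":0,"tz":0.025,"spin":0},{"gripper":0.06,"tx":0,"ty":0,"tz":0.025,"spin":0},{"gripper":0.05,"tx":0,"ty":0,"tz":0.016,"spin":0},{"gripper":0.05,"tx":0,"ty":0,"tz":0.01,"spin":0}]' 30
python3 - <<'E'
from h import *
f=grab_frame("wrist");s=sense();print(s["eef_pos"],s["tcp_rot"],s["contact_force"],s["opening"])
cv2.imwrite("pics/w4.png",f["pixels"][:,:,::-1])
E
```

```text
clock: 3.55
eef_pos: [488.3, 282.3, 58.9]
tcp_rot: [-3.14, -0.001, 2.769]
contact_force: [0.5, 0.6, 0.0]
opening: 0.587
[487.90753843 282.02607991  58.0631008 ] [-3.13948149e+00 -1.68649117e-03  2.76942535e+00] [ 0.75666664  0.140103   -1.43747592] 0.5851275529379281
```

View pics/w4.png

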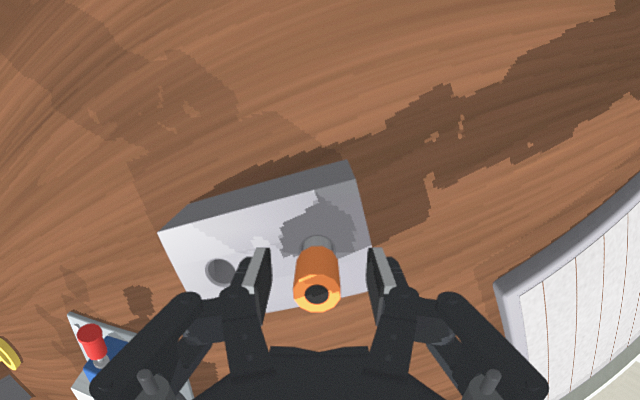

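The collar, with its bore at (316,293), sits centred between the pads, and the tips are clear of the stand. Closing now.

```bash
python3 -m inch '[{"gripper":0.03,"tx":0,"ty":0.0007,"tz":-0.001,"spin":0},{"gripper":0.025,"tx":0,"ty":0,"tz":0,"spin":0},{"gripper":0.015,"tx":0,"ty":0,"tz":0,"spin":0},{"gripper":0.01,"tx":0,"ty":0,"tz":0,"spin":0},{"gripper":0.01,"tx":0,"ty":0,"tz":0,"spin":0},{"gripper":0.01,"tx":0,"ty":0,"tz":0,"spin":0},{"gripper":0.01,"tx":0,"ty":0,"tz":0,"spin":0},{"gripper":0.01,"tx":0,"ty":0,"tz":0,"spin":0}]' 40
python3 - <<'E'
from h import *
f=grab_frame("wrist");s=sense();print(s["eef_pos"],s["tcp_rot"],s["contact_force"],s["opening"])
cv2.imwrite("pics/w5.png",f["pixels"][:,:,::-1])
E
```

```text
clock: 4.4
eef_pos: [489.8, 282.9, 62.4]
tcp_rot: [3.141, 0.001, 2.769]
contact_force: [-1.4, -2.9, 6.7]
opening: 0.244
[489.74675244 282.84457051  62.42524485] [3.14096318e+00 8.83226256e-04 2.76886482e+00] [-2.47401224 -2.13698372  6.54535918] 0.24593105751732725
```

View pics/w5.png

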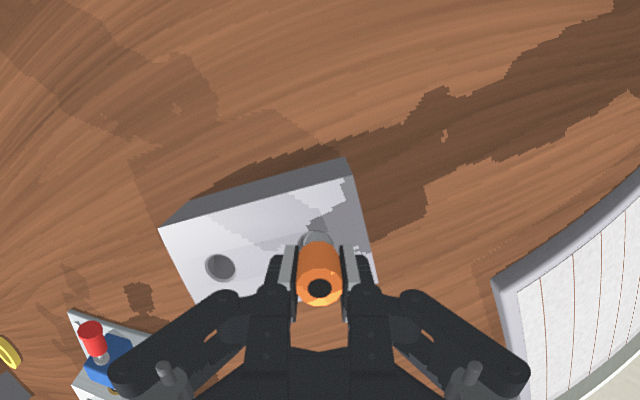

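Gripped, at 20.9 mm opening. Now lifting, then measuring the head.

```bash
python3 -m inch '[{"gripper":0.01,"tx":0,"ty":0,"tz":-0.006,"spin":0},{"gripper":0.01,"tx":0,"ty":0,"tz":-0.012,"spin":0},{"gripper":0.01,"tx":0,"ty":0,"tz":-0.015,"spin":0},{"gripper":0.01,"tx":0,"ty":0,"tz":-0.015,"spin":0},{"gripper":0.01,"tx":0,"ty":0,"tz":-0.015,"spin":0},{"gripper":0.01,"tx":0,"ty":0,"tz":-0.015,"spin":0},{"gripper":0.01,"tx":0,"ty":0,"tz":-0.015,"spin":0},{"gripper":0.01,"tx":0,"ty":0,"tz":-0.012,"spin":0}]' 40
cat > fit.py <<'E'
from h import *
from scipy.optimize import least_squares
F={c:grab_frame(c) for c in("scene","side")}
obs=[]
for c,b in(("scene",(215,250,315,355)),("side",(205,235,265,300))):
    r0,r1,c0,c1=b;h=cv2.cvtColor(F[c]["pixels"][r0:r1,c0:c1],cv2.COLOR_RGB2HSV)
    m=(h[...,0]>4)&(h[...,0]<22)&(h[...,1]>70)&(h[...,2]>120);n,l,st,_=cv2.connectedComponentsWithStats(m.astype(np.uint8))
    ys,xs=np.nonzero(m);ys+=r0;xs+=c0
    print(c,len(xs),xs.min(),xs.max(),ys.min(),ys.max())
    if len(xs)>8:
        e=cv2.fitEllipse(np.stack([xs,ys],1).astype(np.float32));print(e,atz(*ray(F[c],(e[0][1],e[0][0]),c),67.5)); obs.append((c,e[0],"ring"))
    for k in masks_of(c,"fitted_a")[:3]: obs.append((c,k["centre"][::-1],"fit"))
    for k in masks_of(c,"knob"):
        if k["pixels"].sum()<400: obs.append((c,k["centre"][::-1],"knob"));break
def pts(p):
    x,y,a=p;R=np.array([[np.cos(a),-np.sin(a)],[np.sin(a),np.cos(a)]])
    g=lambda u,v,z:np.r_[R@[u,v]+[x,y],z]
    return g(-32,32,67.5),[g(32,32,91),g(32,-32,91),g(-32,-32,91)],g(-133,0,45)
def res(p):
    r,f,k=pts(p);o=[]
    for c,px,t in obs:
        if t=="ring": o+=list(np.subtract(proj(F[c],r,c),px))
        if t=="knob": o+=list(np.subtract(proj(F[c],k,c),px))
        if t=="fit": 
            d=[np.subtract(proj(F[c],q,c),px) for q in f];o+=list(min(d,key=np.linalg.norm))
    return np.array(o)
s=least_squares(res,[632,-11,-.46],loss="soft_l1");print(s.x,np.degrees(s.x[2]));print(res(s.x).reshape(-1,2).round(1).tolist())
for q in pts(s.x): print(np.round(q,1))
E
python3 fit.py
python3 - <<'E'
from h import *
for c in("scene","side","wrist"):
    f=grab_frame(c); cv2.imwrite(f"pics/{c}6.png",f["pixels"][:,:,::-1])
s=sense();print(s["eef_pos"],s["tcp_rot"],s["contact_force"],s["opening"])
E
```

```text
clock: 5.25
eef_pos: [489.8, 283.3, 168.6]
tcp_rot: [3.14, 0.001, 2.769]
contact_force: [0.6, 0.9, -0.9]
opening: 0.24
scene 95 324 343 225 249
((334.0768737792969, 233.13975524902344), (13.928906440734863, 21.91693115234375), 40.35453414916992) [625.04018517  30.37661093  67.5       ]
side 67 265 288 215 229
((277.9097900390625, 220.82492065429688), (9.190167427062988, 25.316530227661133), 67.7186508178711) [627.66586731  39.30970592  67.5       ]
[ 6.39484883e+02 -1.07828524e+01 -4.10757943e-01] -23.53469655691909
[[1.1, -0.3], [0.4, 1.8], [0.8, -0.9], [-0.6, 0.5], [2.9, -2.1], [-1.1, -0.5], [-17.7, -26.6]]
[622.9  31.3  67.5]
[[681.6   5.8  91. ]
 [656.  -52.9  91. ]
 [597.4 -27.3  91. ]]
[517.5  42.3  45. ]
[488.98311939 282.68606045 165.5559679 ] [-3.14057031e+00 -8.29498355e-04  2.76877430e+00] [ 0.3172026   0.31112418 -1.68829172] 0.24446090434245593
```

View pics/scene6.png

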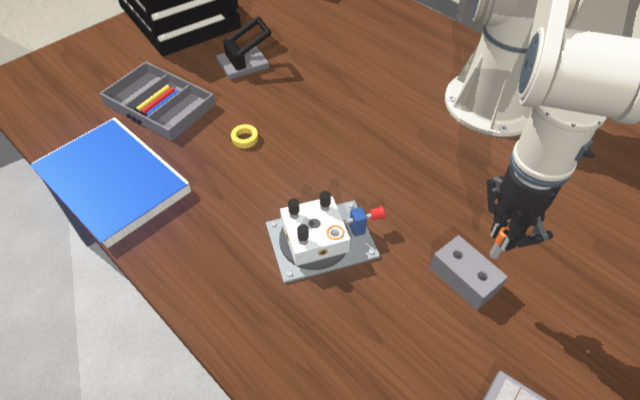

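View pics/wrist6.png

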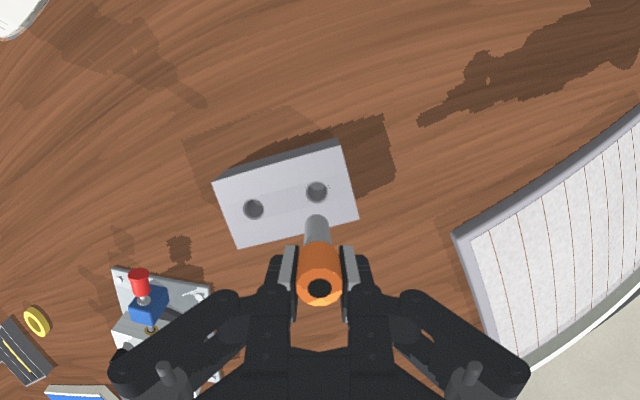

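The punch is up out of the stand, which now shows two empty holes, and it hangs straight between the pads. My ring mask was biased: it took in wood pixels, and in the side view the arm hid some things. I'll zoom in to measure the ring better.

Run:
```python
import cv2
a=cv2.imread("pics/scene0.png")[185:285,260:400];b=cv2.imread("pics/side0.png")[175:265,230:345]
cv2.imwrite("pics/sz.png",cv2.resize(a,None,fx=5.6,fy=5.6,interpolation=cv2.INTER_CUBIC))
cv2.imwrite("pics/dz.png",cv2.resize(b,None,fx=6.6,fy=6.6,interpolation=cv2.INTER_CUBIC))
```

```text
(no output)
```

View pics/sz.png

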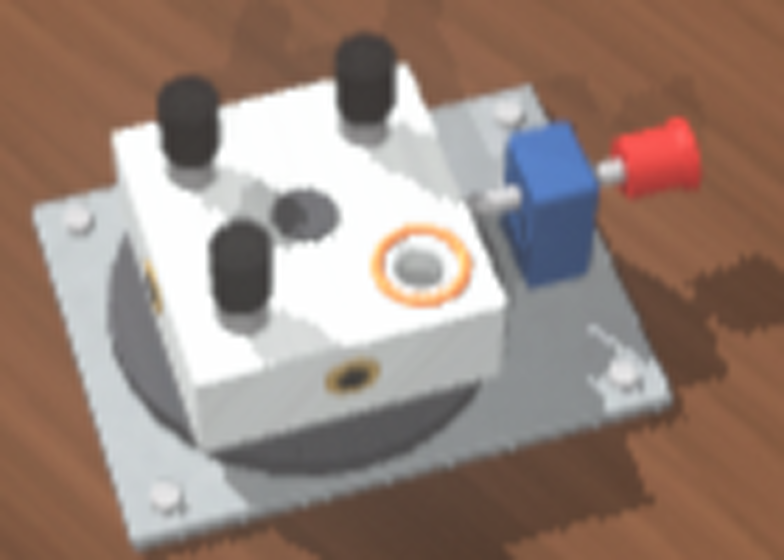

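View pics/dz.png

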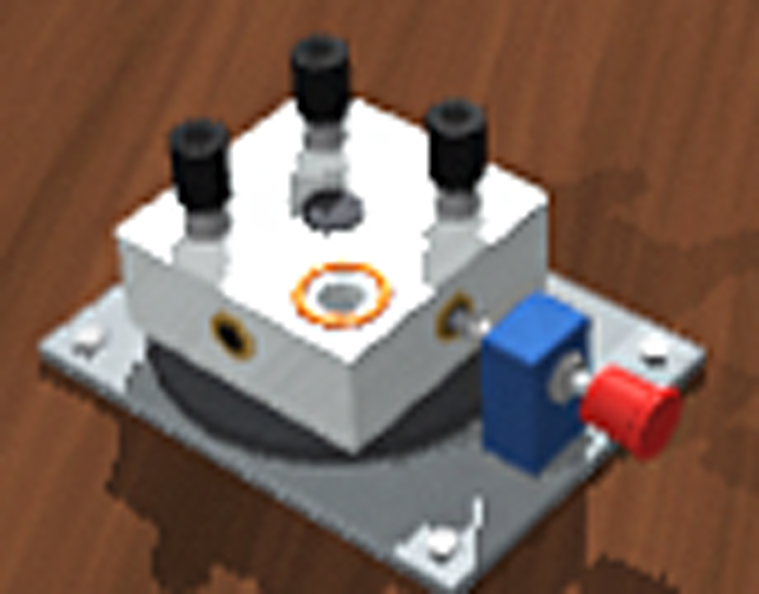

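```bash
cat > fit2.py <<'E'
from h import *
from scipy.optimize import least_squares
F={c:grab_frame(c) for c in("scene","side")}
T={"ring":(-32,32,67),"h00":(32,-32,105),"h0":(-32,-32,105),"h1":(32,32,105),"br":(-92,0,62),"knob":(-133,0,45)}
S={"ring":(421.5,264),"h00":(188,90),"h0":(364,50),"h1":(240,237),"br":(551,161),"knob":(656,158)}
D={"ring":(342,295),"h1":(200,133),"h00":(320,48),"h0":(457,113),"br":(538,333),"knob":(630,410)}
S={k:((x+.5)/5.6-.5+260,(y+.5)/5.6-.5+185) for k,(x,y) in S.items()}
D={k:((x+.5)/6.6-.5+230,(y+.5)/6.6-.5+175) for k,(x,y) in D.items()}
def g(p,q):
    x,y,a=p;c,s=np.cos(a),np.sin(a);return [x+c*q[0]-s*q[1],y+s*q[0]+c*q[1],q[2]]
def mk(L): return lambda p:np.concatenate([np.subtract(proj(F[c],g(p,T[k]),c),o[k]) for c,o in L for k in T])
for L in ([("scene",S)],[("side",D)],[("scene",S),("side",D)]):
    r=mk(L);s=least_squares(r,[632,-11,-.46]);print(s.x.round(2),np.degrees(s.x[2]).round(2),np.round(g(s.x,T["ring"]),1),np.round(g(s.x,T["knob"]),1));print(r(s.x).reshape(-1,2).round(1).tolist())
for c,o in(("scene",S),("side",D)): print(c,{k:atz(*ray(F[c],o[k][::-1],c),T[k][2]).round(1).tolist() for k in("ring","knob")})
E
python3 fit2.py
```

```text
[ 6.336e+02 -1.615e+01 -4.900e-01] -28.03 [620.4  27.1  67. ] [516.2  46.4  45. ]
[[-0.3, -0.8], [0.1, 0.5], [0.5, 0.3], [-0.3, 0.3], [0.2, -0.6], [-0.1, 0.4]]
[ 6.3477e+02 -1.2430e+01 -4.9000e-01] -27.85 [621.4  30.8  67. ] [517.2  49.7  45. ]
[[0.1, -0.4], [0.3, 0.3], [0.1, 0.5], [-0.1, 0.5], [-0.4, -1.1], [0.0, 0.4]]
[ 6.3442e+02 -1.4980e+01 -4.9000e-01] -28.0 [621.2  28.3  67. ] [517.   47.5  45. ]
[[-0.2, -0.2], [0.2, 1.1], [0.6, 0.9], [-0.2, 0.9], [0.4, -0.1], [0.1, 0.9], [0.4, -1.1], [0.7, -0.3], [0.4, -0.1], [0.4, -0.2], [-0.1, -1.8], [0.3, -0.3]]
scene {'ring': [621.3, 28.9, 67.0], 'knob': [515.3, 45.8, 45.0]}
side {'ring': [621.3, 32.2, 67.0], 'knob': [517.4, 48.5, 45.0]}
```

```bash
python3 -m inch '[{"gripper":0.01,"tx":-0.022,"ty":-0.0195,"tz":0,"spin":0},{"gripper":0.01,"tx":-0.035,"ty":-0.0305,"tz":0,"spin":0},{"gripper":0.01,"tx":-0.035,"ty":-0.0305,"tz":0,"spin":0},{"gripper":0.01,"tx":-0.035,"ty":-0.0305,"tz":0,"spin":0},{"gripper":0.01,"tx":-0.035,"ty":-0.0305,"tz":0,"spin":0},{"gripper":0.01,"tx":-0.031,"ty":-0.0275,"tz":0,"spin":0},{"gripper":0.01,"tx":-0.022,"ty":-0.0195,"tz":0,"spin":0},{"gripper":0.01,"tx":0,"ty":0,"tz":0,"spin":6.65}]' 40
python3 -m inch '[{"gripper":0.01,"tx":0,"ty":0,"tz":0,"spin":0},{"gripper":0.01,"tx":0,"ty":0,"tz":0,"spin":0},{"gripper":0.01,"tx":0,"ty":0,"tz":0,"spin":0},{"gripper":0.01,"tx":0,"ty":0,"tz":0,"spin":0},{"gripper":0.01,"tx":0,"ty":0,"tz":0,"spin":0},{"gripper":0.01,"tx":0,"ty":0,"tz":0,"spin":0},{"gripper":0.01,"tx":0,"ty":0,"tz":0,"spin":0},{"gripper":0.01,"tx":0,"ty":0,"tz":0,"spin":0}]' 40
cat > look.py <<'E'
from h import *
import sys
n=sys.argv[1]
s=sense();print(s["clock"],s["eef_pos"].round(1),s["tcp_rot"].round(4),s["contact_force"].round(1),s["opening"])
w=grab_frame("wrist");a=grab_frame("scene");b=grab_frame("side")
cv2.imwrite(f"pics/w_{n}.png",w["pixels"][:,:,::-1])
cv2.imwrite(f"pics/s_{n}.png",cv2.resize(a["pixels"][165:285,260:420,::-1],None,fx=5,fy=5,interpolation=cv2.INTER_CUBIC))
cv2.imwrite(f"pics/d_{n}.png",cv2.resize(b["pixels"][150:265,220:370,::-1],None,fx=5,fy=5,interpolation=cv2.INTER_CUBIC))
E
python3 look.py a
```

```text
clock: 6.6
eef_pos: [622.5, 25.5, 166.0]
tcp_rot: [-3.141, 0.001, 2.649]
contact_force: [0.2, -0.7, -0.6]
opening: 0.246
clock: 7.4
eef_pos: [620.9, 29.1, 166.3]
tcp_rot: [3.142, 0.0, 2.653]
contact_force: [-0.5, 0.2, -1.4]
opening: 0.241
7.4 [620.9  29.1 166.3] [3.1416e+00 1.0000e-04 2.6530e+00] [-0.5  0.2 -1.4] 0.24093414028642063
```

View pics/w_a.png

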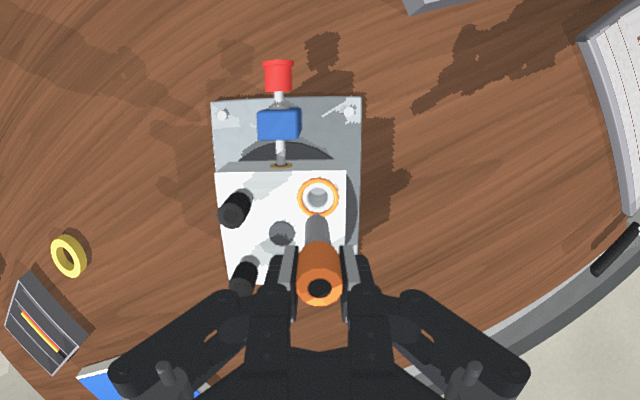

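View pics/s_a.png

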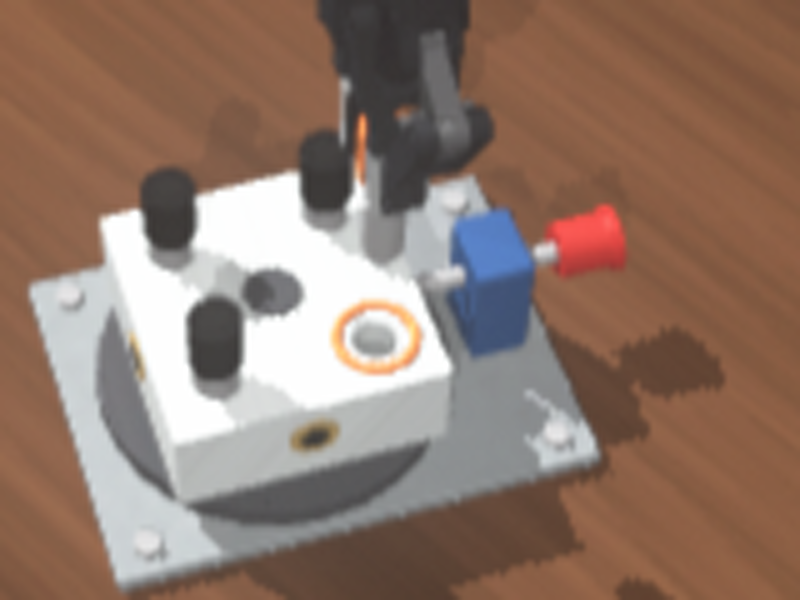

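View pics/d_a.png

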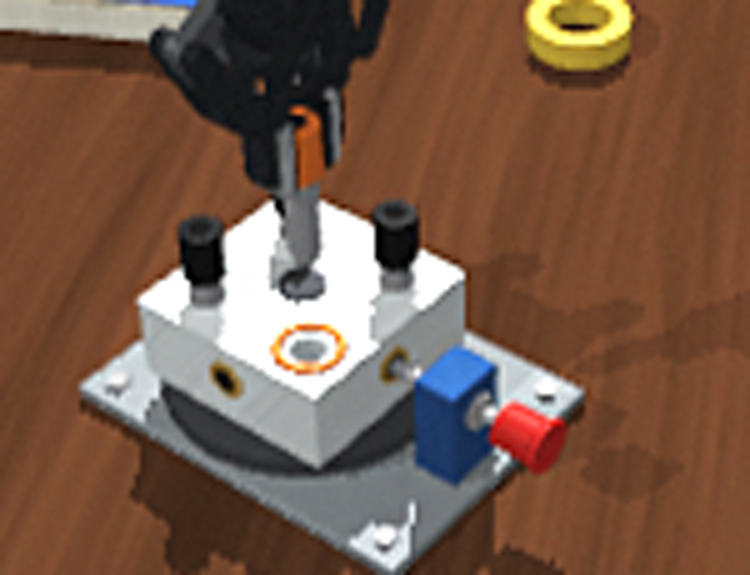

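The held punch is near the ring: the ring is at (318,197) in the wrist view, with the tube just below it in line. I'll lower until the foot is about 8 mm above the mouth and compare there.

```bash
python3 -m inch '[{"gripper":0.01,"tx":0,"ty":0,"tz":0.008,"spin":0},{"gripper":0.01,"tx":0,"ty":0,"tz":0.01,"spin":0},{"gripper":0.01,"tx":0,"ty":0,"tz":0.01,"spin":0},{"gripper":0.01,"tx":0,"ty":0,"tz":0.01,"spin":0},{"gripper":0.01,"tx":0,"ty":0,"tz":0.006,"spin":0},{"gripper":0.01,"tx":0,"ty":0,"tz":0,"spin":0},{"gripper":0.01,"tx":0,"ty":0,"tz":0,"spin":0},{"gripper":0.01,"tx":0,"ty":0,"tz":0,"spin":0}]' 40
python3 look.py b
python3 - <<'E'
import cv2
a=cv2.imread("pics/w_b.png")[130:330,220:420];cv2.imwrite("pics/wz_b.png",cv2.resize(a,None,fx=3,fy=3,interpolation=cv2.INTER_CUBIC))
E
```

```text
clock: 8.35
eef_pos: [621.3, 29.1, 122.7]
tcp_rot: [3.141, 0.001, 2.653]
contact_force: [-0.2, -0.5, -1.3]
opening: 0.247
8.35 [621.3  29.1 122.7] [3.1412e+00 6.0000e-04 2.6528e+00] [-0.2 -0.5 -1.3] 0.24655777338273813
```

View pics/wz_b.png

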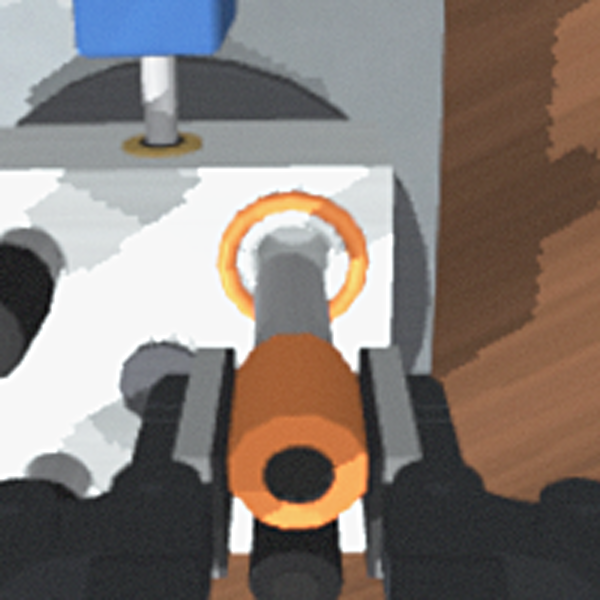

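View pics/s_b.png

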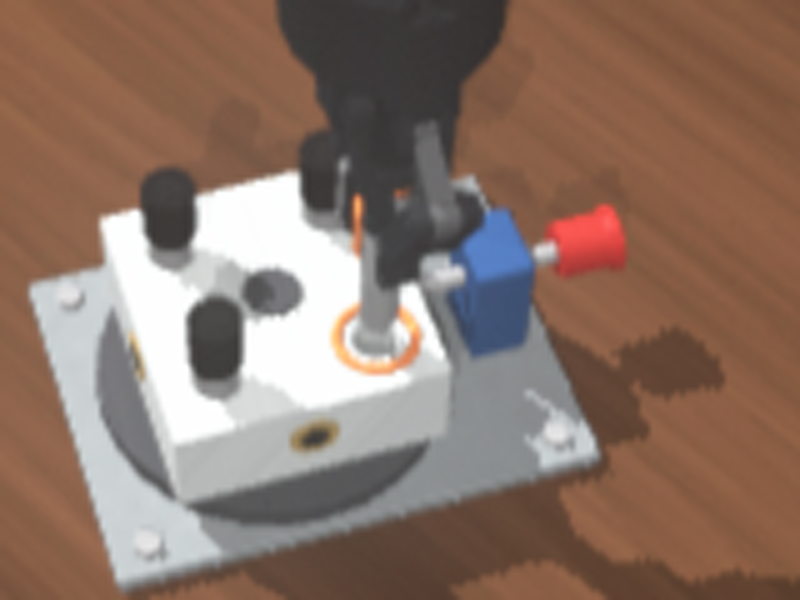

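View pics/d_b.png

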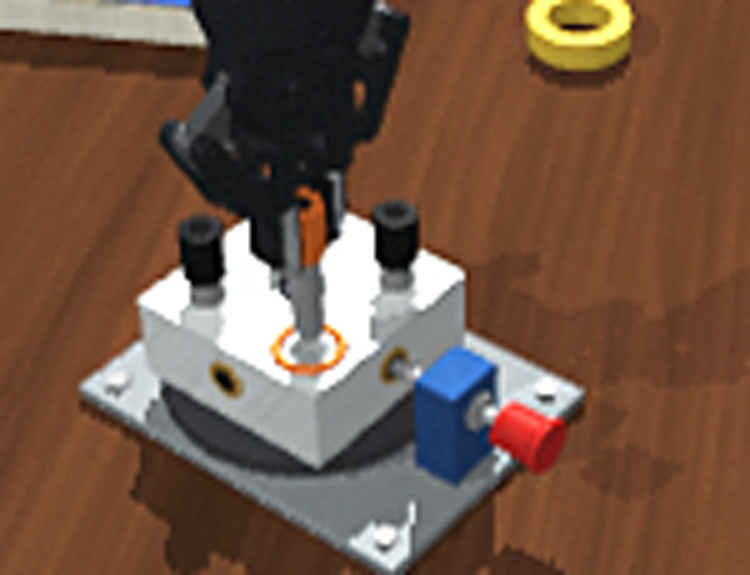

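Run:
```python
from h import *
a=grab_frame("scene");b=grab_frame("side");w=grab_frame("wrist")
R=[ray(a,(165+251.5/5-.4,260+383/5-.4),"scene"),ray(b,(150+263/5-.4,220+302/5-.4),"side")]
p=tri(R);print("foot tri",p,[np.linalg.norm(np.cross(p-o,d)) for o,d in R])
# predicted foot for TCP a and b if centred
for nm,z in(("a",166.3-47.4),("b",122.7-47.4)):
    for dx in(0,):
        q=[621,29.1,z]
        x,y=proj(a,q,"scene");print(nm,"scene crop",(x-260+.4)*5,(y-165+.4)*5,end=" ")
        x,y=proj(b,q,"side");print("side crop",(x-220+.4)*5,(y-150+.4)*5,end=" ")
        x,y=proj(w,q,"wrist");print("wristcrop",(x-220+.4)*3,(y-130+.4)*3)
for i,(im,r) in {"s":(a,(205,255,310,370)),"d":(b,(190,235,255,310))}.items():
    cv2.imwrite(f"pics/{i}zz.png",cv2.resize(im["pixels"][r[0]:r[1],r[2]:r[3],::-1],None,fx=12,fy=12,interpolation=cv2.INTER_CUBIC))
print("wrist ring",atz(*ray(w,(130+258/3-.4,220+293/3-.4),"wrist"),67))
print("wrist bore",atz(*ray(w,(130+474/3-.4,220+298.5/3-.4),"wrist"),122.7-47.4+75))
```

```text
foot tri [620.93319252  30.27150616 118.24597901] [np.float64(2.236929248277265), np.float64(2.2369292482772574)]
a scene crop 381.2925297987373 254.75555142736266 side crop 305.40609923814924 256.1146022649937 wristcrop 292.3198733795924 382.270824071961
b scene crop 377.90633381556677 322.9965952083536 side crop 310.2298303020633 330.3448664111171 wristcrop 293.1397845206819 285.256116074586
wrist ring [618.135317    30.55813596  67.        ]
wrist bore [619.82258196  30.92958575 150.3       ]
```

View pics/szz.png

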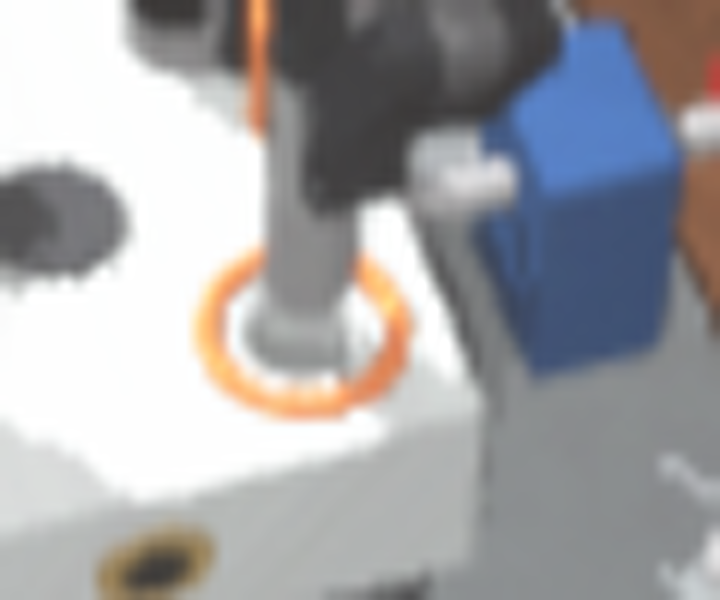

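View pics/dzz.png

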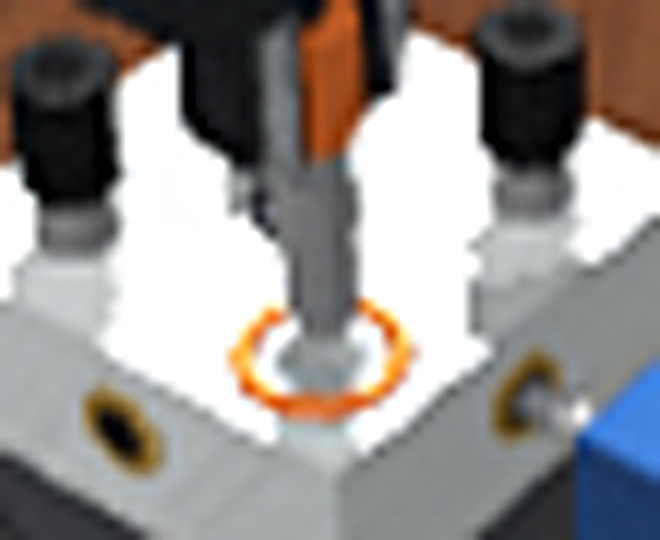

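Triangulation puts the foot at (620.9, 30.3, 118), against a ring at about (621.2, 29.5). The predicted foot edges also match both zoomed views, so alignment is within about 1 mm, and the taper captures 3 mm. I'll ease it in and watch the force.

```bash
python3 -m inch '[{"gripper":0.01,"tx":0,"ty":0,"tz":0.002,"spin":0},{"gripper":0.01,"tx":0,"ty":0,"tz":0.003,"spin":0},{"gripper":0.01,"tx":0,"ty":0,"tz":0.003,"spin":0},{"gripper":0.01,"tx":0,"ty":0,"tz":0.003,"spin":0},{"gripper":0.01,"tx":0,"ty":0,"tz":0.003,"spin":0},{"gripper":0.01,"tx":0,"ty":0,"tz":0.003,"spin":0},{"gripper":0.01,"tx":0,"ty":0,"tz":0,"spin":0},{"gripper":0.01,"tx":0,"ty":0,"tz":0,"spin":0}]' 40
```

```text
clock: 9.45
eef_pos: [621.0, 29.1, 105.2]
tcp_rot: [3.142, 0.0, 2.653]
contact_force: [1.7, -0.3, -0.9]
opening: 0.244
```

```bash
python3 -m inch '[{"gripper":0.01,"tx":0,"ty":0,"tz":0.003,"spin":0},{"gripper":0.01,"tx":0,"ty":0,"tz":0.004,"spin":0},{"gripper":0.01,"tx":0,"ty":0,"tz":0.004,"spin":0},{"gripper":0.01,"tx":0,"ty":0,"tz":0.004,"spin":0},{"gripper":0.01,"tx":0,"ty":0,"tz":0.004,"spin":0},{"gripper":0.01,"tx":0,"ty":0,"tz":0.004,"spin":0},{"gripper":0.01,"tx":0,"ty":0,"tz":0,"spin":0},{"gripper":0.01,"tx":0,"ty":0,"tz":0,"spin":0}]' 40
python3 look.py c
```

```text
clock: 10.25
eef_pos: [620.9, 29.1, 82.1]
tcp_rot: [-3.141, -0.0, 2.653]
contact_force: [1.8, -0.1, -1.4]
opening: 0.246
10.25 [620.9  29.1  82.1] [-3.1415e+00 -2.0000e-04  2.6528e+00] [ 1.8 -0.1 -1.4] 0.24597037980390815
```

View pics/s_c.png

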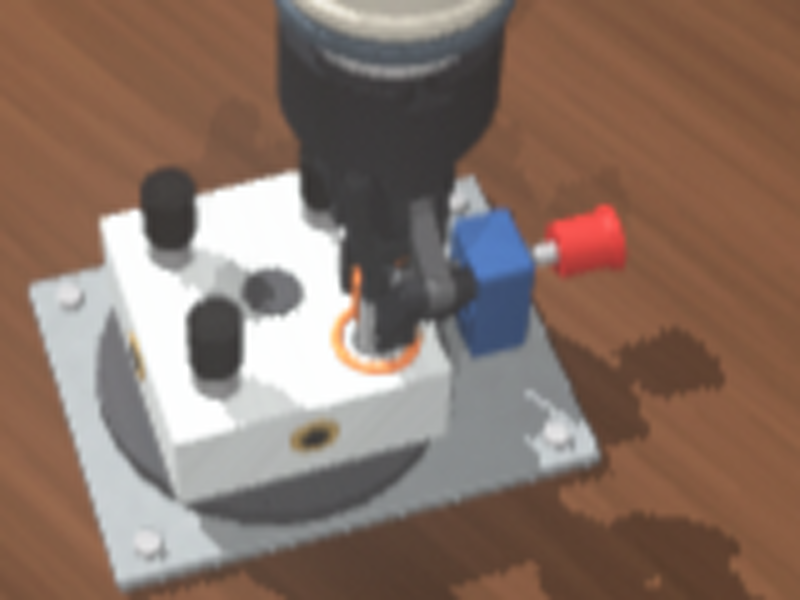

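The tube is in the hole, with the foot at about 34.7 mm. I'll lower the last 5–6 mm, then release with a limited opening so the fingers stay clear of the neighbouring punches.

```bash
python3 -m inch '[{"gripper":0.01,"tx":0,"ty":0,"tz":0.002,"spin":0},{"gripper":0.01,"tx":0,"ty":0,"tz":0.002,"spin":0},{"gripper":0.01,"tx":0,"ty":0,"tz":0.001,"spin":0},{"gripper":0.01,"tx":0,"ty":0,"tz":0.001,"spin":0},{"gripper":0.01,"tx":0,"ty":0,"tz":0,"spin":0},{"gripper":0.01,"tx":0,"ty":0,"tz":0,"spin":0},{"gripper":0.01,"tx":0,"ty":0,"tz":0,"spin":0},{"gripper":0.01,"tx":0,"ty":0,"tz":0,"spin":0}]' 40
python3 -m inch '[{"gripper":0.025,"tx":0,"ty":0,"tz":0,"spin":0},{"gripper":0.03,"tx":0,"ty":0,"tz":0,"spin":0},{"gripper":0.035,"tx":0,"ty":0,"tz":0,"spin":0},{"gripper":0.042,"tx":0,"ty":0,"tz":0,"spin":0},{"gripper":0.042,"tx":0,"ty":0,"tz":0,"spin":0},{"gripper":0.042,"tx":0,"ty":0,"tz":0,"spin":0},{"gripper":0.042,"tx":0,"ty":0,"tz":0,"spin":0},{"gripper":0.042,"tx":0,"ty":0,"tz":0,"spin":0}]' 40
python3 look.py d
```

```text
clock: 11.2
eef_pos: [621.5, 28.9, 77.4]
tcp_rot: [3.141, 0.001, 2.653]
contact_force: [-0.7, 0.2, 9.0]
opening: 0.244
clock: 12.0
eef_pos: [620.9, 29.1, 76.3]
tcp_rot: [-3.142, -0.0, 2.653]
contact_force: [0.2, -0.5, 0.5]
opening: 0.491
12.0 [620.9  29.1  76.3] [-3.1416 -0.      2.6528] [ 0.2 -0.5  0.5] 0.4911605159215241
```

View pics/w_d.png

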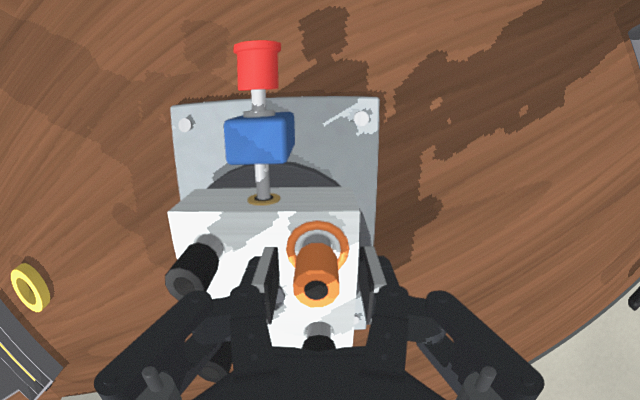

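View pics/d_d.png

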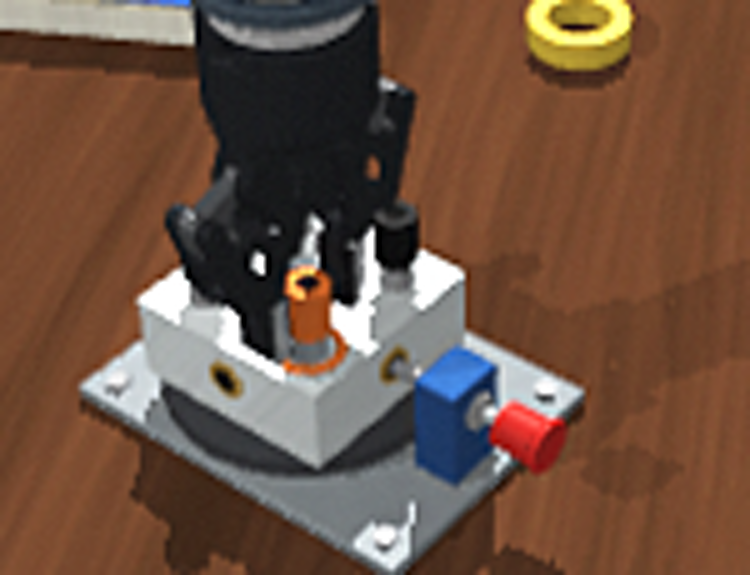

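The punch is seated: its collar stands upright in the ring, the contact force is about 0 and the fingers are clear on both sides. TCP went down to about 77 mm, as expected for the foot at 30 mm. Retracting straight up, then over the knob.

```bash
python3 -m inch '[{"gripper":0.042,"tx":0,"ty":0,"tz":-0.006,"spin":0},{"gripper":0.042,"tx":0,"ty":0,"tz":-0.012,"spin":0},{"gripper":0.042,"tx":0,"ty":0,"tz":-0.016,"spin":0},{"gripper":0.042,"tx":0,"ty":0,"tz":-0.018,"spin":0},{"gripper":0.042,"tx":0,"ty":0,"tz":-0.018,"spin":0},{"gripper":0.042,"tx":0,"ty":0,"tz":-0.012,"spin":0},{"gripper":0.042,"tx":0,"ty":0,"tz":-0.006,"spin":0},{"gripper":0.042,"tx":0,"ty":0,"tz":0,"spin":0}]' 40
python3 -m inch '[{"gripper":0.05,"tx":0.015,"ty":-0.005,"tz":0,"spin":0},{"gripper":0.05,"tx":0.02,"ty":-0.007,"tz":0,"spin":0},{"gripper":0.05,"tx":0.02,"ty":-0.007,"tz":0,"spin":0},{"gripper":0.05,"tx":0.02,"ty":-0.007,"tz":0,"spin":0},{"gripper":0.05,"tx":0.015,"ty":-0.004,"tz":0,"spin":0},{"gripper":0.05,"tx":0.008,"ty":-0.002,"tz":0,"spin":0},{"gripper":0.05,"tx":0,"ty":0,"tz":0,"spin":0},{"gripper":0.05,"tx":0,"ty":0,"tz":0,"spin":0}]' 40
python3 look.py e
python3 - <<'E'
from h import *
a=grab_frame("wrist")
cv2.imwrite("pics/wz_e.png",cv2.resize(a["pixels"][130:330,200:440,::-1],None,fx=3.3,fy=3,interpolation=cv2.INTER_CUBIC))
for k in masks_of("wrist","knob")[:2]: print(k["conf"],k["centre"],k["pixels"].sum(),atz(*ray(a,k["centre"],"wrist"),50))
E
```

```text
clock: 12.95
eef_pos: [621.5, 29.1, 165.6]
tcp_rot: [3.141, 0.002, 2.653]
contact_force: [0.1, -0.6, -0.1]
opening: 0.491
clock: 13.75
eef_pos: [520.0, 46.8, 164.2]
tcp_rot: [3.141, 0.0, 2.653]
contact_force: [0.0, 0.0, 0.3]
opening: 0.584
13.75 [520.   46.8 164.2] [3.1414e+00 4.0000e-04 2.6529e+00] [0.  0.  0.3] 0.5844062305632387
0.76 [186.0, 316.9] 1173 [513.56624984  49.51615965  50.        ]
```

View pics/w_e.png

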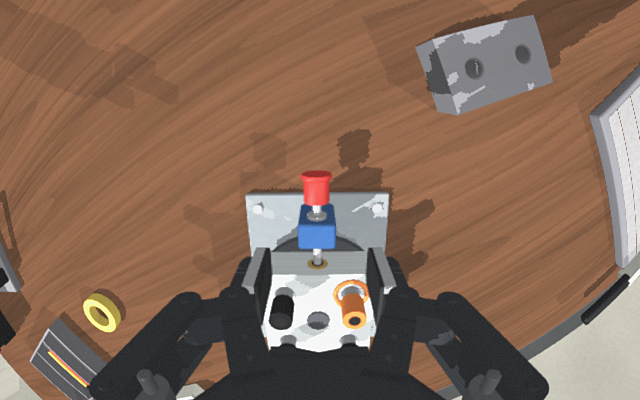

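View pics/s_e.png

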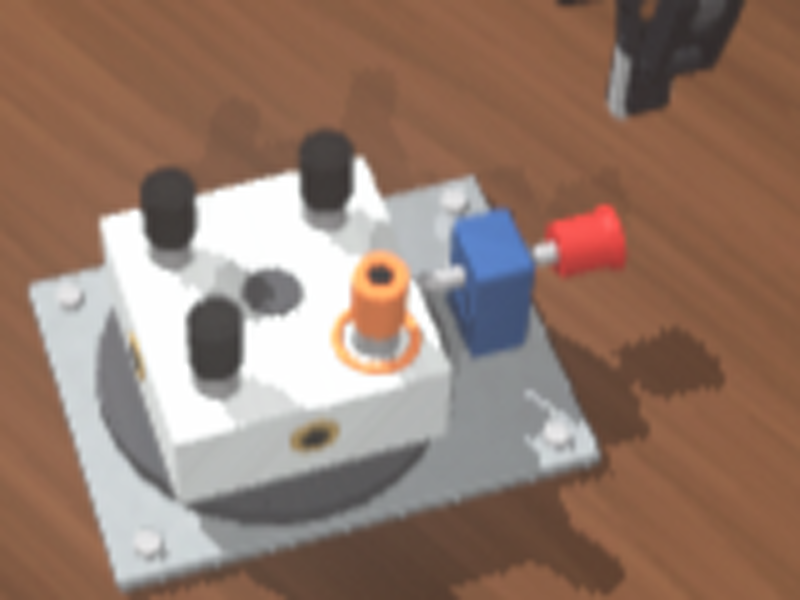

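View pics/d_e.png

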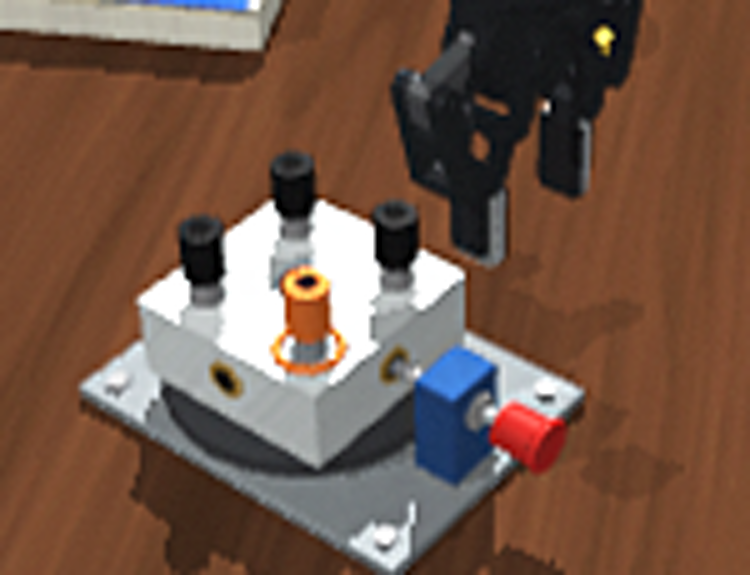

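The punch is home, standing at the same height as the fitted ones. The knob at (316,186) is in line with tool x and centred between the fingers. Descending most of the way and looking again.

```bash
python3 -m inch '[{"gripper":0.05,"tx":0,"ty":0,"tz":0.01,"spin":0},{"gripper":0.05,"tx":0,"ty":0,"tz":0.018,"spin":0},{"gripper":0.05,"tx":0,"ty":0,"tz":0.018,"spin":0},{"gripper":0.05,"tx":0,"ty":0,"tz":0.018,"spin":0},{"gripper":0.05,"tx":0,"ty":0,"tz":0.016,"spin":0},{"gripper":0.05,"tx":0,"ty":0,"tz":0.014,"spin":0},{"gripper":0.05,"tx":0,"ty":0,"tz":0.006,"spin":0},{"gripper":0.05,"tx":0,"ty":0,"tz":0,"spin":0}]' 40
python3 look.py f
python3 - <<'E'
import cv2
a=cv2.imread("pics/w_f.png")[170:370,200:440];cv2.imwrite("pics/wz_f.png",cv2.resize(a,None,fx=3,fy=3,interpolation=cv2.INTER_CUBIC))
E
```

```text
clock: 14.8
eef_pos: [518.8, 46.7, 63.3]
tcp_rot: [-3.141, -0.001, 2.653]
contact_force: [-0.1, 0.6, -0.0]
opening: 0.585
14.8 [518.8  46.7  63.3] [-3.1407e+00 -1.4000e-03  2.6527e+00] [-0.1  0.6 -0. ] 0.585402059628574
```

View pics/wz_f.png

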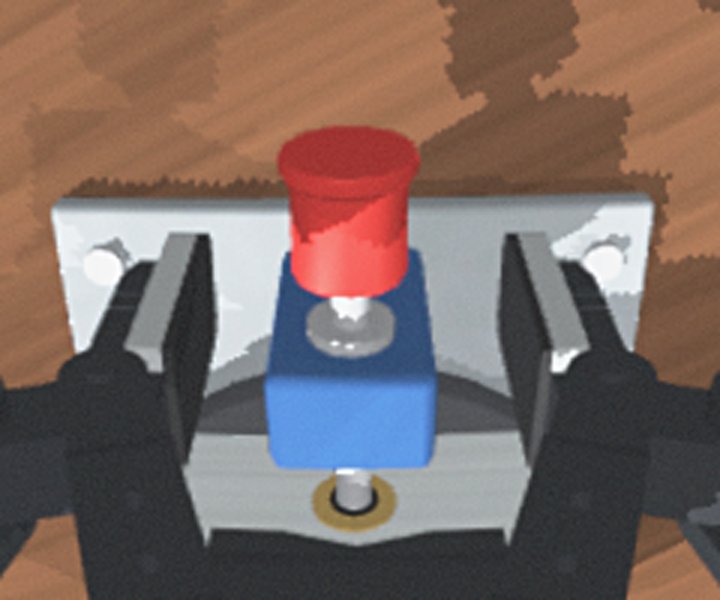

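View pics/d_f.png

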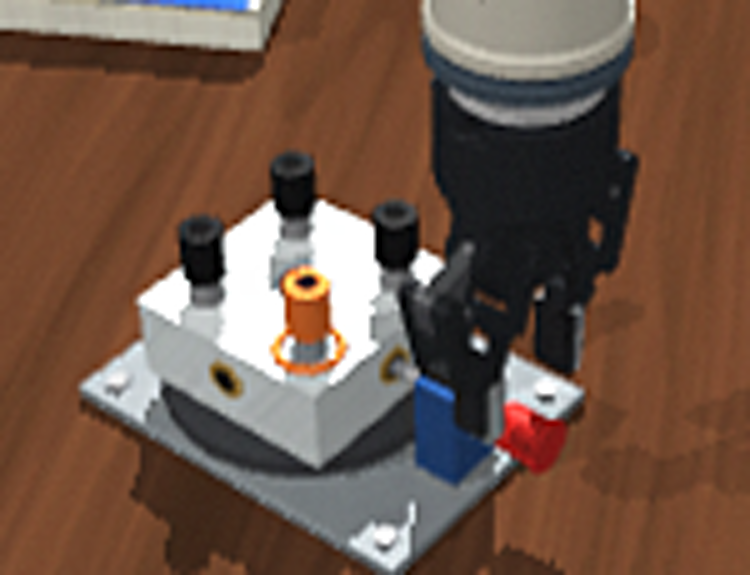

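View pics/s_f.png

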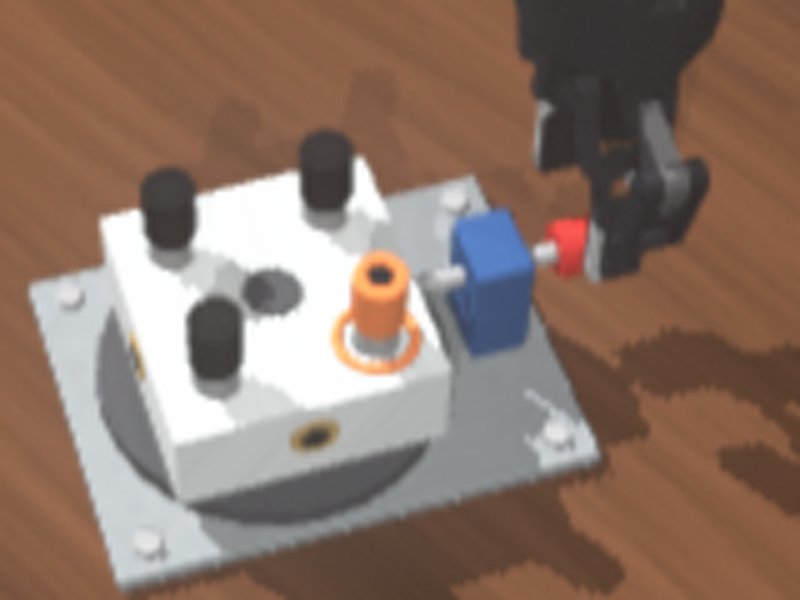

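The knob is centred laterally between the pads. Now descending to the grip height.

```bash
python3 -m inch '[{"gripper":0.05,"tx":0,"ty":0,"tz":0.005,"spin":0},{"gripper":0.05,"tx":0,"ty":0,"tz":0.007,"spin":0},{"gripper":0.05,"tx":0,"ty":0,"tz":0.007,"spin":0},{"gripper":0.05,"tx":0,"ty":0,"tz":0.007,"spin":0},{"gripper":0.05,"tx":0,"ty":0,"tz":0.007,"spin":0},{"gripper":0.05,"tx":0,"ty":0,"tz":0.005,"spin":0},{"gripper":0.05,"tx":0,"ty":0,"tz":0,"spin":0},{"gripper":0.05,"tx":0,"ty":0,"tz":0,"spin":0}]' 40
python3 look.py g
python3 - <<'E'
import cv2
a=cv2.imread("pics/w_g.png")[190:390,200:440];cv2.imwrite("pics/wz_g.png",cv2.resize(a,None,fx=3,fy=3,interpolation=cv2.INTER_CUBIC))
E
```

```text
clock: 15.75
eef_pos: [519.3, 46.8, 26.1]
tcp_rot: [-3.141, -0.0, 2.653]
contact_force: [0.0, -0.3, 0.2]
opening: 0.58
15.75 [519.3  46.8  26.1] [-3.1414e+00 -3.0000e-04  2.6528e+00] [ 0.  -0.3  0.2] 0.5804557694027503
```

View pics/wz_g.png

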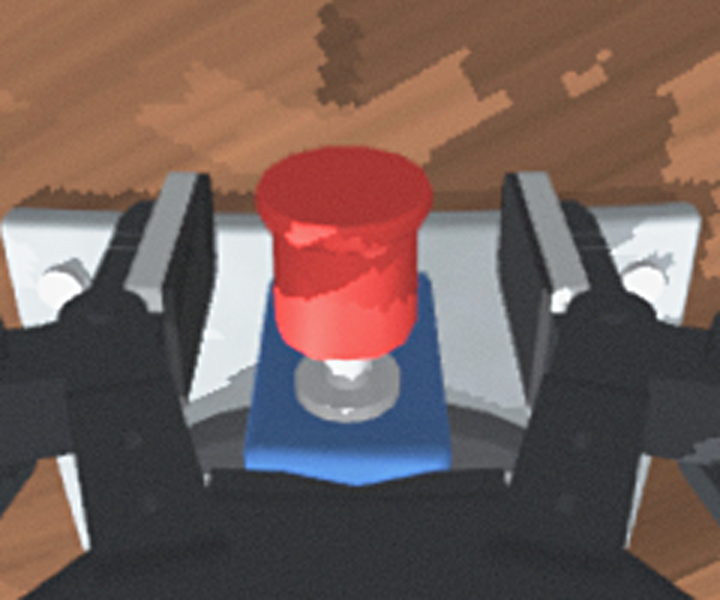

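View pics/s_g.png

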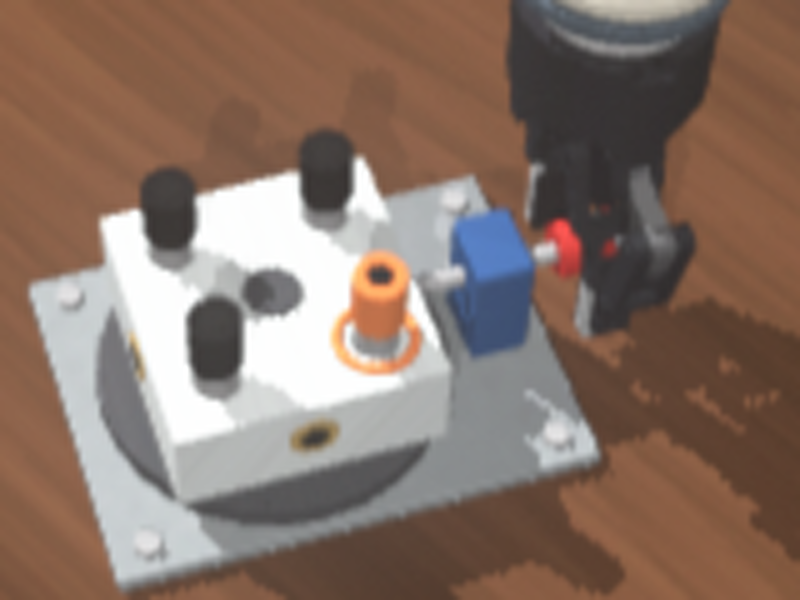

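View pics/d_g.png

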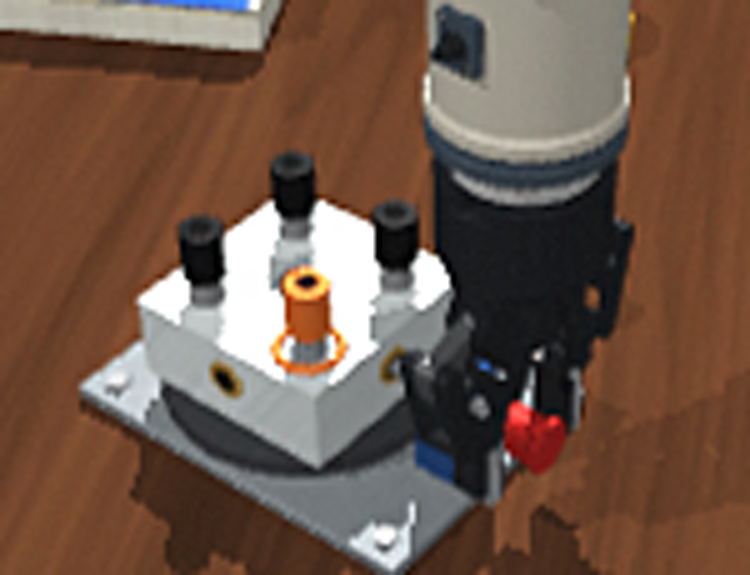

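The pads straddle the knob on either side. Closing on the body just inboard of the rim.

```bash
python3 -m inch '[{"gripper":0.04,"tx":-0.001,"ty":0,"tz":0,"spin":0},{"gripper":0.03,"tx":0,"ty":0,"tz":0,"spin":0},{"gripper":0.022,"tx":0,"ty":0,"tz":0,"spin":0},{"gripper":0.01,"tx":0,"ty":0,"tz":0,"spin":0},{"gripper":0.01,"tx":0,"ty":0,"tz":0,"spin":0},{"gripper":0.01,"tx":0,"ty":0,"tz":0,"spin":0},{"gripper":0.01,"tx":0,"ty":0,"tz":0,"spin":0},{"gripper":0.01,"tx":0,"ty":0,"tz":0,"spin":0}]' 60
python3 look.py h
python3 - <<'E'
import cv2
a=cv2.imread("pics/w_h.png")[190:390,200:440];cv2.imwrite("pics/wz_h.png",cv2.resize(a,None,fx=3,fy=3,interpolation=cv2.INTER_CUBIC))
E
```

```text
clock: 16.7
eef_pos: [519.5, 44.9, 26.6]
tcp_rot: [-3.139, -0.0, 2.654]
contact_force: [-3.4, -10.7, 8.1]
opening: 0.244
16.7 [519.5  44.9  26.6] [-3.1391e+00 -3.0000e-04  2.6540e+00] [ -3.4 -10.7   8.1] 0.24435770848040533
```

View pics/wz_h.png

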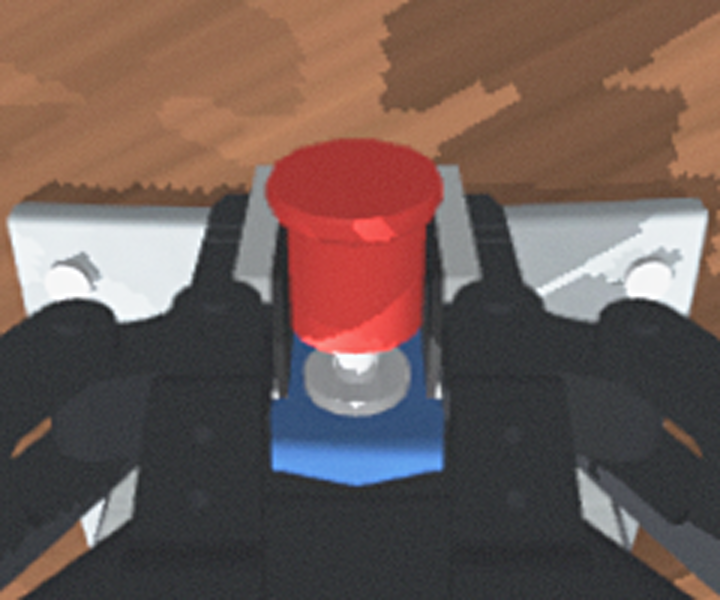

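The knob body is gripped, with the rim just outboard of the pads. A side load of about 11 N remains, so I'll ease it with a small ty shift, then pull along +tx and watch the force.

```bash
python3 -m inch '[{"gripper":0.01,"tx":0,"ty":-0.0015,"tz":0,"spin":0},{"gripper":0.01,"tx":0.002,"ty":0,"tz":0,"spin":0},{"gripper":0.01,"tx":0.003,"ty":0,"tz":0,"spin":0},{"gripper":0.01,"tx":0.003,"ty":0,"tz":0,"spin":0},{"gripper":0.01,"tx":0.003,"ty":0,"tz":0,"spin":0},{"gripper":0.01,"tx":0.003,"ty":0,"tz":0,"spin":0},{"gripper":0.01,"tx":0,"ty":0,"tz":0,"spin":0},{"gripper":0.01,"tx":0,"ty":0,"tz":0,"spin":0}]' 60
```

```text
clock: 17.65
eef_pos: [508.5, 50.6, 26.7]
tcp_rot: [-3.141, 0.003, 2.654]
contact_force: [4.4, -10.5, 0.5]
opening: 0.239
```

It's moving with the knob: 12.4 mm out, and the 8.8 N pull matches the spring. Continuing to the stop and easing the remaining side load.

```bash
python3 -m inch '[{"gripper":0.01,"tx":0.002,"ty":-0.001,"tz":0,"spin":0},{"gripper":0.01,"tx":0.002,"ty":0,"tz":0,"spin":0},{"gripper":0.01,"tx":0.002,"ty":0,"tz":0,"spin":0},{"gripper":0.01,"tx":0.001,"ty":0,"tz":0,"spin":0},{"gripper":0.01,"tx":0.001,"ty":0,"tz":0,"spin":0},{"gripper":0.01,"tx":0,"ty":0,"tz":0,"spin":0},{"gripper":0.01,"tx":0,"ty":0,"tz":0,"spin":0},{"gripper":0.01,"tx":0,"ty":0,"tz":0,"spin":0}]' 60
python3 look.py i
python3 - <<'E'
import cv2
a=cv2.imread("pics/w_i.png")[190:390,200:440];cv2.imwrite("pics/wz_i.png",cv2.resize(a,None,fx=3,fy=3,interpolation=cv2.INTER_CUBIC))
E
```

```text
clock: 18.45
eef_pos: [503.6, 53.1, 26.9]
tcp_rot: [3.14, 0.007, 2.654]
contact_force: [12.8, -14.2, -8.0]
opening: 0.236
18.45 [503.6  53.1  26.9] [3.1397 0.0072 2.6543] [ 12.8 -14.2  -8. ] 0.2358843492820881
```

View pics/wz_i.png

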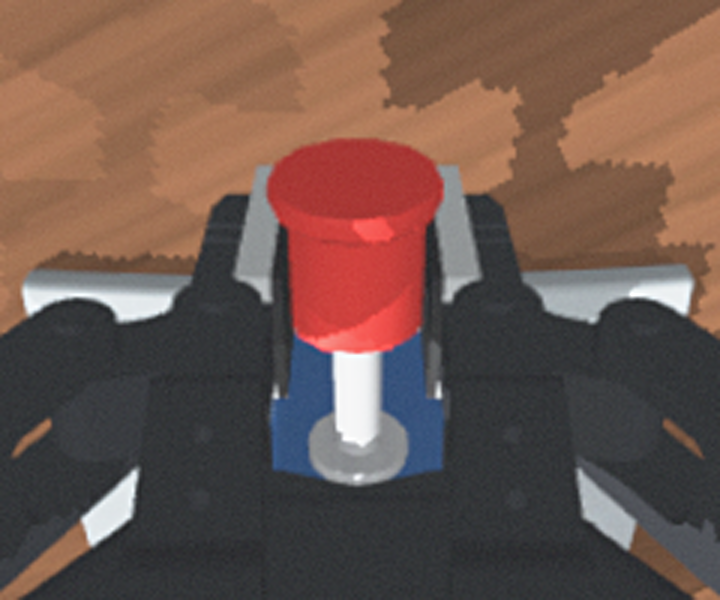

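View pics/s_i.png

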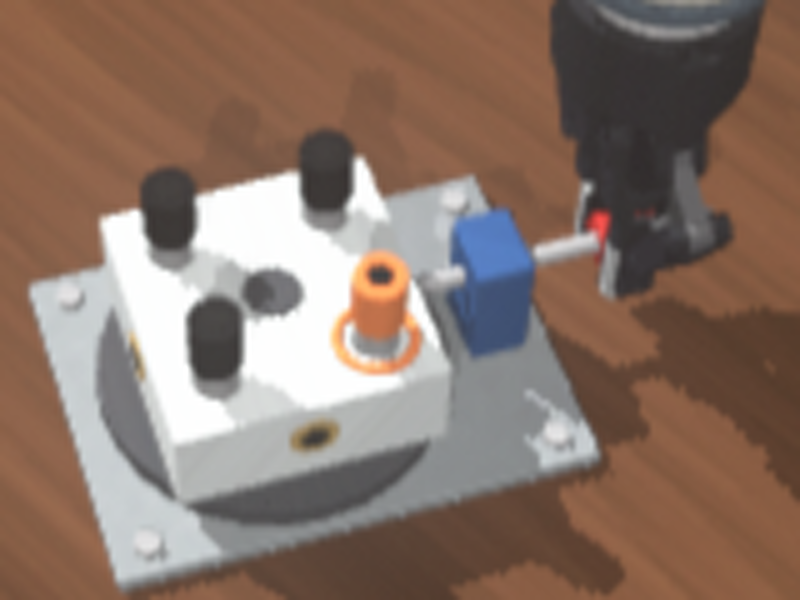

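The travel is 17.9 mm and the pull has risen to 18 N, above the 10.5 N spring, so it's on the stop. The wrist view shows no slip on the knob. I'll hold one more call and check stability.

```bash
python3 -m inch '[{"gripper":0.01,"tx":0,"ty":0,"tz":0,"spin":0},{"gripper":0.01,"tx":0,"ty":0,"tz":0,"spin":0},{"gripper":0.01,"tx":0,"ty":0,"tz":0,"spin":0},{"gripper":0.01,"tx":0,"ty":0,"tz":0,"spin":0},{"gripper":0.01,"tx":0,"ty":0,"tz":0,"spin":0},{"gripper":0.01,"tx":0,"ty":0,"tz":0,"spin":0},{"gripper":0.01,"tx":0,"ty":0,"tz":0,"spin":0},{"gripper":0.01,"tx":0,"ty":0,"tz":0,"spin":0}]' 60
python3 look.py j
```

```text
clock: 19.4
eef_pos: [503.5, 53.2, 26.8]
tcp_rot: [3.14, 0.007, 2.654]
contact_force: [12.9, -14.5, -7.7]
opening: 0.242
19.4 [503.5  53.2  26.8] [3.1397 0.0072 2.6543] [ 12.9 -14.5  -7.7] 0.24175604336262588
```

View pics/d_j.png

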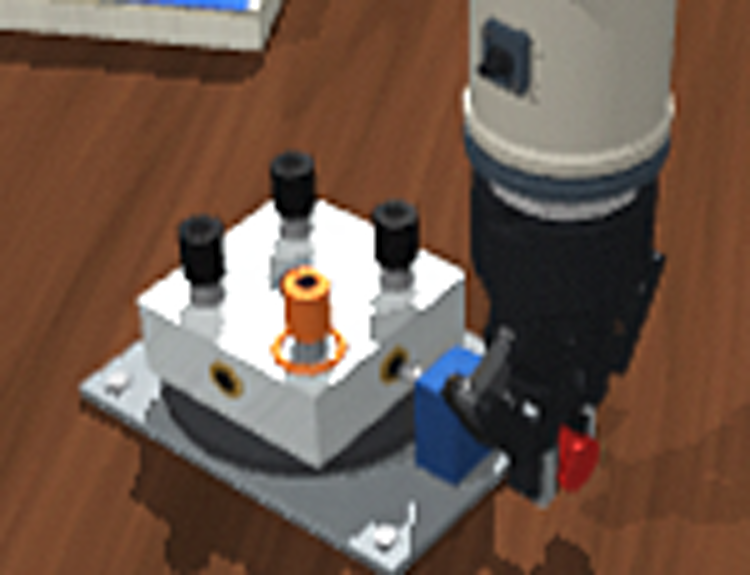

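View pics/w_j.png

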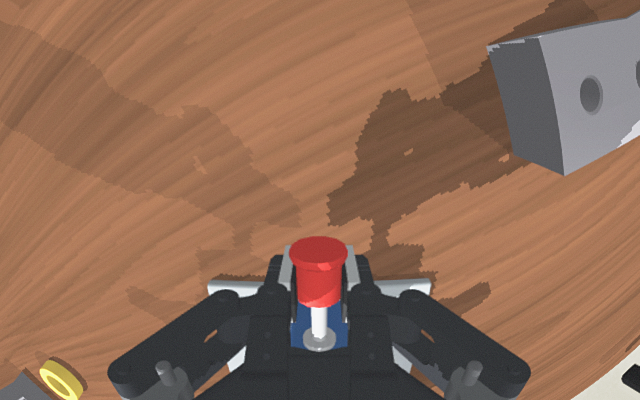

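The side view shows the seat hole in the block dark and open at about (397,362), with the pin tip clear of it. The pose and force stayed steady over the hold. Handing in.

```bash
python3 -c "
from rig import *
print(sign_off())"
```

```text
the job is handed in; nothing more can be done
None
```

I loaded the orange punch into the ringed hole and let go of it. Then I pulled the plunger's red knob out to its stop and handed the job in at about 19.5 s, with the gripper still holding it. The hand-in reports no verdict.

**Last checks:**
- **Punch:** it stands upright in the ring at the same height as the fitted punches. The tool reached the height expected for the foot on the hole floor, and contact force was about 0 N after release.
- **Plunger:** the gripper moved 17.9 mm of the 18 mm travel. The pull was about 18 N against the 10.5 N spring, so it is on the stop. The side view shows the pin out of its seat hole, and the pose and force did not change over a further 0.8 s hold.
- **Other things:** the fitted punches look unmoved, and nothing came near the tape roll.

**What disagreed or failed:**
- The first move call was refused because the rows lacked some keys.
- My first automatic ring measurement was biased, so I replaced it with points read off enlarged pictures.
- The cameras disagreed by 2–3 mm on the ring position, but the punch still went in with no jamming.
- At the end about 7 N of sideways and 8 N of vertical load remained on the held knob.

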